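# Batch-mark a wrapped cheese portion

## Task

First turn the knob of the batch marker until the number 5 stands in the middle of its little window. Then lay the wrapped cheese portion flat in the marker's pulled-out tray and let go of it, and last push the tray all the way in to its stop so that the portion is marked with that batch. The number must be right before the tray goes in, and the other things stay where they are.

Things in the scene. Friction and masses are not known exactly. Their poses are not given: they have to be found in the camera images.
- dial (a joint): Dial of the batch marker: a disc with the numerals 0 to 9 under the box top, turned by the black bar knob. Value in rad: 0 with numeral 0 centred in the window, +0.628 per next numeral, 5 centred at 3.142; grows counter-clockwise seen from above; stops at 0 and 5.655. Friction 0.06 N m; stays where left. Starts below numeral 4.
- knob_grip (a point): Centre of the bar of the black knob, on the dial's vertical axis, 126 mm above the worktop. The bar is 50 mm long (along this point's x axis, which turns with the dial), 14 mm thick (its y axis) and stands from 106 to 140 mm above the worktop, over a round foot of 42 mm diameter on the box top (98 mm).
- window (a point): Middle of the 26 x 24 mm window in the top of the batch marker, a grey box 136 (x) x 142 (y) mm and 98 mm high, fixed to the worktop. The window is 47 mm from the dial's axis, on the robot's side; numerals are read from there, their up pointing away from the robot. x axis: the direction in which the tray is pushed in; z up.
- tray (a joint): Steel tray that slides on the marker's base into the tunnel under the dial; value in m, 0 pulled out, 0.125 fully in at its stop. Friction about 1.5 N plus damping 6 N s/m; stays where left.
- nest (a point): Centre of the tray's floor, 13 mm above the worktop, moves with the tray. The floor is 110 mm along this point's x axis (push direction) and 90 mm along its y, inside a 4 mm thick rim that rises 8 mm above the floor. z up. The tunnel of the box begins 69 mm beyond this point along +x when the tray is right out.
- push_plate (a point): Middle of the robot-side face of the upright black push plate at the near end of the tray, 60 mm above the worktop; the plate is 50 mm wide (y), 8 mm thick (x), rises from 8 to 80 mm above the worktop; this face is 76 mm from the nest centre along -x. Moves with the tray; +x is the direction to push.
- portion_center (a point): Centre of the loose film-wrapped cheese wedge, half-way up (25 mm above its underside). 93 mm long along this point's y axis, 50 mm high (z), and up to 76 mm wide along x: a wedge that narrows toward one end. 0.15 to 0.26 kg. Fits the tray with its length along the tray's push direction, either way round.
- portion: The same cheese wedge; origin in the middle of its underside, same axes.
- tape: Bystander: roll of tape lying flat, 62 mm across, 19 mm high; origin in the middle of its underside.
- pot: Bystander: small round pot of tasting picks, 48 mm across, 79 mm high; origin in the middle of its underside.
- pen: Bystander: white marker pen lying down, 138 mm long (x axis), 16 mm high; origin in the middle of its underside.
Mind the look-alikes: they are no part of the job. Leave any yellow look-alike of the portion alone.

How it is judged (in metres and radians):
On the way, in this order (a step that is already met when the one before it is completed fails the run):
1. the number 5 stands in the middle of the window (within 0.13 rad) while the tray is still out (value of joint dial between 3.0116 and 3.2716 rad and value of joint tray below 0.03 m), for 0.2 s.
2. the portion lies flat in the tray, released, the tray still out and the number still 5 (x of portion_center in the frame of nest between -0.016 and 0.016 m and y of portion_center in the frame of nest between -0.016 and 0.016 m and z of portion_center in the frame of nest between 0.02 and 0.029 m and angle between portion_center's own z axis and vertical below 0.08 rad and contact force between the fingers and portion below 0.05 N and value of joint dial between 3.0116 and 3.2716 rad and value of joint tray below 0.05 m), for 0.2 s.
At the end, for the whole second after the job is handed in: The dial stands at numeral 5 (within 0.13 rad of 3.142), the tray is within 6 mm of its inner stop, and the portion lies flat and at rest inside the tray (centre within 16 mm of the nest's centre each way, tilt under 0.08 rad), released (value of joint dial between 3.0116 and 3.2716 rad and value of joint tray above 0.119 m and x of portion_center in the frame of nest between -0.016 and 0.016 m and y of portion_center in the frame of nest between -0.016 and 0.016 m and z of portion_center in the frame of nest between 0.02 and 0.029 m and angle between portion_center's own z axis and vertical below 0.08 rad and contact force between the fingers and portion below 0.05 N and linear speed of portion below 0.02 m/s and velocity of joint tray between -0.02 and 0.02 m/s); the robot touches nothing.
It fails at once if the tray goes in (past 70 mm) while the window does not show the number 5 centred (value of joint tray above 0.07 m and not (value of joint dial between 3.0116 and 3.2716 rad)).
It fails at once if a bystander (tape, pot or pen) is moved more than 30 mm (distance of any of tape, pot, pen from where it was at the start of the episode above 0.03 m).
It also fails if it takes over 72 s, if anything falls off the work surface, if the arm or the gripper's body presses on something with over 40 N, if the wrist force passes 120 N, or if a joint passes its speed limit or range.

## Robot

A 6-joint arm with a two-finger parallel gripper is mounted at the origin on a cart in front of the work surface, level with it; the furniture and walls round the work are solid. World frame = base frame: x ahead of the robot, y to its left, z up, the work surface at z = 0. Lengths are in m, angles in degrees, forces in N, time in s.
With the tool pointing down it reaches from about 0.375 to 0.9 m from the base axis. Payload 3.1 kg.
Tool frame: the origin (TCP) lies at the very end of the fingers, on their centre line; the grasp point (between the pads) lies 19 mm behind it (grasp_offset is the distance from the TCP to the grasp point, in m); z points along the fingers, y is the direction in which the jaws open and shut (so a half turn about z gives the same grasp; the last joint's range is limited). The gripper opens to 87 mm and grips with 3 to 60 N. Pads are 19 mm wide; open, the fingers measure 117 mm over their backs; the gripper's body (75 mm by 190 mm) begins 51 mm behind the grasp point.
Start: joints at [-82.993, 30.224, 82.088, -0, 67.689, -10.227], TCP at [0.185, -0.597, 0.223] pointing down, gripper open.
Joint ranges: [-176.69, 176.69], [-43.24, 126.21], [12.49, 139.97], [-82, 262], [0, 151.66], [-163.58, 163.58]. Speed limits (degrees/s): [159.86, 159.86, 180, 180, 180, 180].

## Interface

Orientations are given as a 3x3 rotation matrix whose columns are the frame's x, y, z axes.
In Python, from rig import * gives the robot as it stands. The module is installed in compiled form; this text tells all that it offers.
- The arm moves only by the tool play_rows, never from a script. Its argument "plan" is a list that holds one entry, the list of rows, each a list of 7 numbers: the shift along the world's x, y, z each as a share of 5 cm, from -1 to 1, then the turn, a rotation vector about the world's x, y, z each as a share of pi rad, from -1 to 1, then the gripper's target within -1 to 1 (fully open at 1, half-way at 0, shut at -1). A call has 1 to 12 rows; each row shifts and turns the commanded pose from where the row before left it; what a row does not reach is not made up. A row lasts 1/10 s, in which the tool goes at most 50 mm and 8.59 degrees, less where a joint would pass 70% of its speed; a pose out of reach is approached as far as the arm can. A call with a number of a shift or a turn outside -1 to 1 is refused whole. A call with a gripper value outside its range is refused whole. The fingers move at their own pace and stop on an object; the grip force is fixed at half the most. Time passes only in rows, so rows that do not move let the fingers close. It gives the time, the measured TCP pose, the force and the opening at its end, in the units of the state.
- read_state(): the state, without advancing time (a new reading comes with each control period).
- capture(name): name is "scene" or "top" or "wrist"; returns the picture (480x640x3 uint8, red, green, blue); there is no depth.
- camera_params(name): a dict with "intrinsics" (3x3 intrinsics, pixels), "k1" (the pictures are not rectified: a ray, as slopes to the right and down, at radius r is drawn at 1 + k1 r^2 times it, then the intrinsics apply), "R" (3x3) and "t" (3): a world point X has camera coordinates R X + t; the wrist camera has in their place "mount" (4x4, takes a point from camera to tool coordinates, whose origin is the TCP and whose axes are the flange's). Camera axes: x right, y down, z forward; pixel columns grow to the right and rows downward; lengths in m; the calibration is good to about 2 mm. A picture is of the moment at which its call begins: read the wrist's pose just before it. camera_params takes no time and is no camera call.
- hand_in(): hands the job in, once; it reports no verdict.
The state is a dict: "time_s": time; "joint_positions": joint angles; "qvel": joint speeds; "tau": joint torques, N m; "position": TCP position; "tcp_rot": TCP orientation; "force": force on the tool from outside, world axes, zero at the start; "moment": the same for the moment, N m; "opening": opening from 0.0 (shut) to 1.0 (fully open).
Only numpy, scipy, OpenCV 4.12 (cv2) and the standard library are available. Lean on these libraries where they do the work, as an engineer would, in place of code of your own. Each camera call takes 0.05 s, during which the arm holds its last target. There are 200 camera calls.

## Working session

There is one attempt and no reset: what is moved stays moved. The work goes in short steps, Python scripts to look and compute and a tool call to move; the robot and the scene stay as the last step left them, time stands still between calls to the robot, and variables do not carry over. Pictures are saved under pics/ and viewed, about 8 in all and at most 12, crops included, and the job is handed in when it is done.

Besides the shell and the picture viewer there is one more tool, called after "Call:" as a command line: name --argument value ..., lists and objects as JSON in quotes. play_rows: Moves the arm, as the interface text tells. Its arguments: {"type":"object","properties":{"plan":{"type":"array"}},"required":["plan"]}

```bash
mkdir -p pics
cat > h.py <<'E'
from rig import *
import numpy as np, cv2
def save(n,fn,img=None):
    im=capture(n) if img is None else img
    cv2.imwrite('pics/'+fn,cv2.cvtColor(im,cv2.COLOR_RGB2BGR)); return im
def cam(n,st=None):
    p=camera_params(n); K=np.array(p["intrinsics"]);k1=p["k1"]
    if "mount" in p:
        M=np.array(p["mount"]); T=np.eye(4);T[:3,:3]=np.array(st["tcp_rot"]);T[:3,3]=st["position"]
        W=T@M; R=W[:3,:3].T; t=-R@W[:3,3]
    else: R=np.array(p["R"]);t=np.array(p["t"])
    return K,k1,R,t
def ray(c,u,v):
    K,k1,R,t=c
    d=np.array([(u-K[0,2])/K[0,0],(v-K[1,2])/K[1,1]]);s=d.copy()
    for _ in range(20): s=d/(1+k1*(s@s))
    return -R.T@t, R.T@np.array([s[0],s[1],1])
def onz(c,u,v,z):
    o,d=ray(c,u,v); return o+d*(z-o[2])/d[2]
def proj(c,X):
    K,k1,R,t=c; x=R@np.array(X)+t; s=x[:2]/x[2]; s=s*(1+k1*(s@s)); return K[:2,:2]@s+K[:2,2]
E
python3 - <<'E'
from h import *
a=save("scene","s.png");b=save("top","t.png")
for n in("scene","top"):
    p=camera_params(n);c=cam(n);print(n,-c[2].T@c[3],p["intrinsics"][0][0],p["k1"],c[2][2])
s=read_state();print(s["time_s"],s["tcp_rot"],s["force"],s["opening"]);print(camera_params("wrist"))
E
```

```text
scene [0.13558159 0.59067886 0.8135638 ] 503.52465182005824 -0.011965381585716037 [ 0.38663136 -0.62094643 -0.68186635]
top [ 0.44936187 -0.04238997  1.5145016 ] 619.5092789648509 -0.12234341168867843 [ 0.06965206 -0.02206871 -0.99732721]
0.1 [[ 9.55090689e-01  2.96313524e-01 -2.66618891e-04]
 [ 2.96313486e-01 -9.55088870e-01  1.88915891e-03]
 [ 3.05138598e-04 -1.88332086e-03 -9.99998180e-01]] [-0.01256141 -1.14597472  0.15385331] 0.9985703140018867
{'intrinsics': array([[337.90985367,   0.        , 317.37203709],
       [  0.        , 337.90985367, 242.16083634],
       [  0.        ,   0.        ,   1.        ]]), 'k1': 0.02064890277112662, 'mount': array([[-1.76430551e-04, -9.63708322e-01, -2.66957373e-01,
         7.29923115e-02],
       [ 9.99999615e-01, -3.99445811e-04,  7.81093875e-04,
         6.48011931e-04],
       [-8.59381672e-04, -2.66957132e-01,  9.63708022e-01,
        -1.61699919e-01],
       [ 0.00000000e+00,  0.00000000e+00,  0.00000000e+00,
         1.00000000e+00]])}
```

View pics/s.png

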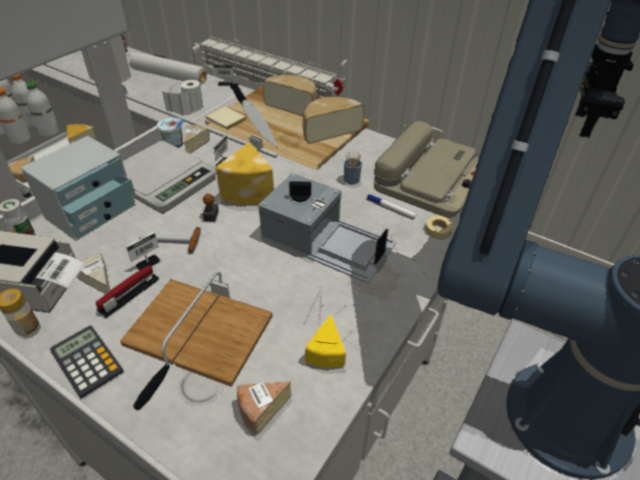

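View pics/t.png

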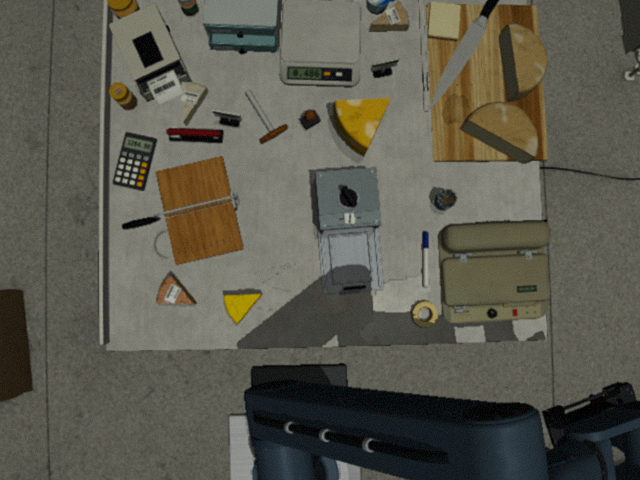

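Candidates for the portion (top view): labelled orange-brown wedge (172,290), plain yellow wedge (240,305), big yellow cheese (360,125), small labelled wedges (390,15) and (190,100). The wrapped, labelled one at (172,290) fits the description, so I'll check it up close and measure it.

Run:
```python
from h import *
s=cv2.imread('pics/s.png');t=cv2.imread('pics/t.png')
r=lambda im,x,y,w,h,W,H:cv2.resize(im[y:y+h,x:x+w],(W,H),interpolation=cv2.INTER_CUBIC)
top=np.hstack([r(t,140,260,60,60,300,300),r(t,305,160,85,142,180,300),r(s,220,310,140,130,320,300)])
bot=np.hstack([r(s,250,170,160,110,400,275),r(t,310,160,75,70,400,275)])
cv2.imwrite('pics/c1.png',np.vstack([top,bot]))
c=cam("top")
for n,u,v,z in[("portion",172,290,.05),("yellow",240,305,.05),("boxTL",311,169,.098),("boxTR",378,167,.098),("boxBR",381,227,.098),("boxBL",315,231,.098),("knob",348,197,.14),("plate",355,288,.08),("tape",425,313,.019),("pot",443,199,.079),("penA",425,233,.016),("penB",427,285,.016),("w390",390,15,.05),("w190",190,100,.05)]:
    print(n,onz(c,u,v,z).round(3))
hsv=cv2.cvtColor(t,cv2.COLOR_BGR2HSV)
m=cv2.inRange(hsv,(0,50,60),(22,255,255));m[:265]=0;m[315:]=0;m[:,:145]=0;m[:,205:]=0
cs=cv2.findContours(cv2.morphologyEx(m,cv2.MORPH_CLOSE,np.ones((5,5))),0,2)[0];k=max(cs,key=cv2.contourArea)
a=cv2.minEnclosingTriangle(k)[1].reshape(-1,2);print(a,[onz(c,*p,.05).round(3) for p in a])
```

```text
portion [0.457 0.279 0.05 ]
yellow [0.419 0.119 0.05 ]
boxTL [ 0.73  -0.055  0.098]
boxTR [ 0.732 -0.211  0.098]
boxBR [ 0.591 -0.214  0.098]
boxBL [ 0.585 -0.061  0.098]
knob [ 0.656 -0.136  0.14 ]
plate [ 0.453 -0.151  0.08 ]
tape [ 0.388 -0.324  0.019]
pot [ 0.657 -0.365  0.079]
penA [ 0.583 -0.331  0.016]
penB [ 0.456 -0.332  0.016]
w390 [ 1.127 -0.26   0.05 ]
w190 [0.916 0.235 0.05 ]
[[170.73334 269.4    ]
 [148.57303 302.64044]
 [195.91945 304.27307]] [array([0.506, 0.282, 0.05 ]), array([0.428, 0.336, 0.05 ]), array([0.422, 0.223, 0.05 ])]
```

View pics/c1.png

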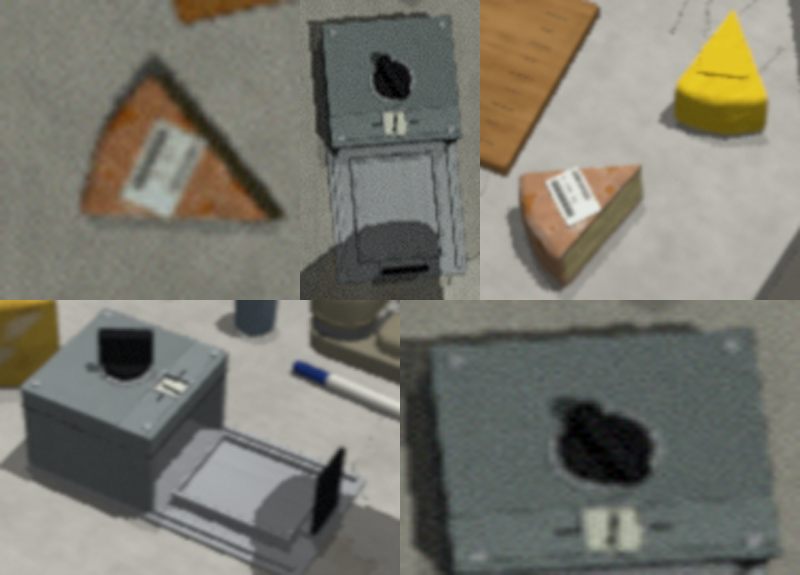

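The crop shows the labelled, orange-topped wrapped wedge as the portion, and a plain yellow wedge as the look-alike. The window shows a "1"-like digit. Next I'll fly over the marker for a close look.

Call:
play_rows --plan '[[[0.66,0.72,0.1,0,0,0,1],[0.66,0.72,0.1,0,0,0,1],[0.66,0.72,0.1,0,0,0,1],[0.66,0.72,0.1,0,0,0,1],[0.66,0.72,0.1,0,0,0,1],[0.66,0.72,0.1,0,0,0,1],[0.66,0.72,0.1,0,0,0,1],[0.66,0.72,0.1,0,0,0,1],[0.66,0.72,0.1,0,0,0,1],[0.66,0.72,0.1,0,0,0,1],[0.66,0.72,0.1,0,0,0,1],[0.66,0.72,0.1,0,0,0,1]]]'

```text
time_s: 1.3
position: [0.582, -0.163, 0.2824]
tcp_rot: [[0.955, 0.296, -0.001], [0.296, -0.955, 0.0], [-0.001, -0.0, -1.0]]
force: [0.6, -0.4, 0.4]
opening: 1.001
```

Run:
```python
from h import *
s=read_state();np.save('w1.npy',np.array([s],dtype=object),allow_pickle=True);save("wrist","w1.png");print(s["position"],s["tcp_rot"],s["joint_positions"],s["qvel"])
c=cam("wrist",s)
for X in [(.656,-.136,.14),(.609,-.136,.098),(.453,-.151,.06)]: print(proj(c,X))
```

```text
[ 0.58202203 -0.16302171  0.28236131] [[ 9.55049597e-01  2.96444879e-01 -8.36550092e-04]
 [ 2.96445172e-01 -9.55049841e-01  2.48109981e-04]
 [-7.25396099e-04 -4.84948574e-04 -9.99999619e-01]] [-2.62252190e+01  2.51555847e+01  8.10042718e+01 -8.77282704e-03
  7.38894226e+01  4.65330080e+01] [ 46.04724726  14.80902598 -33.77959516  -0.27135782  18.29113057
  46.0092922 ]
[311.89088889 141.41569051]
[299.0270138  188.36737817]
[276.79571399 308.72788159]
```

View pics/w1.png

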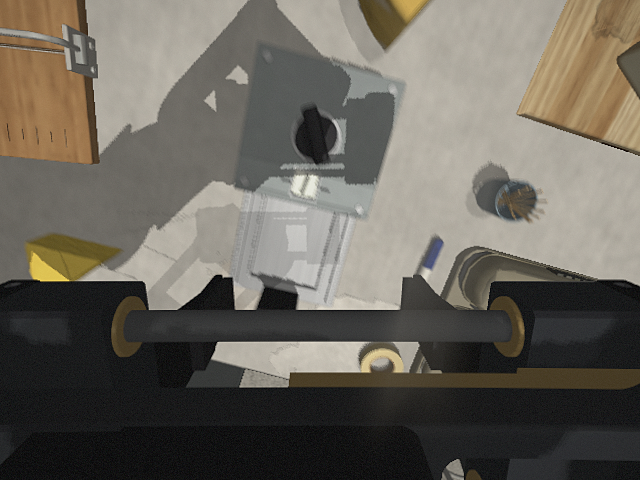

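The wrist view shows the marker box (corners about (258,42), (405,82), (362,217), (235,187)), the black knob at (317,135), the window at (305,185), and the tray below it. The arm was still moving, so I'll settle and measure.

Call:
play_rows --plan '[[[0,0,0,0,0,0,1],[0,0,0,0,0,0,1],[0,0,0,0,0,0,1]]]'

```text
time_s: 1.65
position: [0.58, -0.1659, 0.282]
tcp_rot: [[0.956, 0.295, -0.002], [0.295, -0.956, 0.0], [-0.001, -0.001, -1.0]]
force: [0.4, -0.6, 0.9]
opening: 0.999
```

Run:
```python
from h import *
import pickle
s=read_state();im=save("wrist","w2.png");pickle.dump(s,open('w2.pkl','wb'));print(s["position"],np.abs(s["qvel"]).max())
c=cam("wrist",s);print(proj(c,(.656,-.136,.14)),proj(c,(.609,-.136,.098)))
cr=im[30:230,225:415]
save("",'w2c.png',cv2.resize(cr,(570,600),interpolation=cv2.INTER_CUBIC))
```

```text
[ 0.58004889 -0.16588842  0.28201626] 0.7172768950487612
[309.22804861 137.968586  ] [296.82111617 185.60635956]
```

View pics/w2c.png

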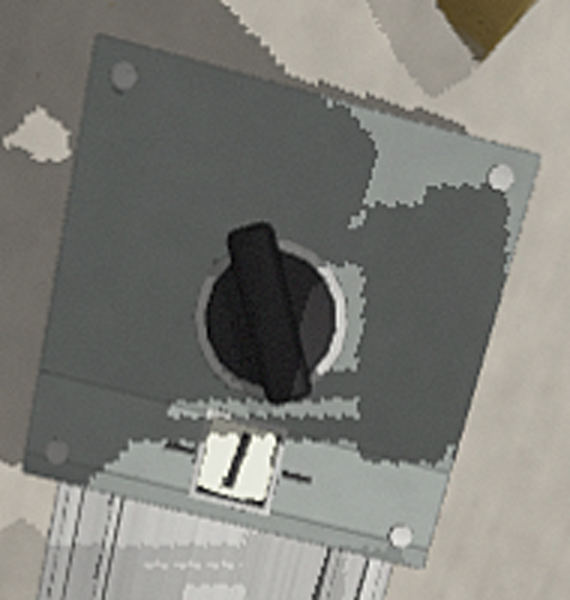

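Run:
```python
from h import *
import pickle
s=pickle.load(open('w2.pkl','rb'));c=cam("wrist",s)
f=lambda x,y,z:onz(c,225+(x+.5)/3,30+(y+.5)/3,z)
TL,TR,BR,BL=[f(*p,.098) for p in[(97,35),(540,155),(425,568),(24,468)]]
print(TL,TR,BR,BL);cen=(TL+TR+BR+BL)/4;d=TL-BL+TR-BR;print("cen",cen,"yaw x",np.degrees(np.arctan2(d[1],d[0])),[np.linalg.norm(v) for v in(TL-BL,TR-BR,TR-TL,BR-BL)])
a,b=f(250,230,.14),f(290,398,.14);print("bar",(a+b)/2,np.degrees(np.arctan2(*(a-b)[1::-1])),np.linalg.norm(a-b))
a,b=f(247,436,.095),f(229,486,.095);print("digit",(a+b)/2,np.degrees(np.arctan2(*(a-b)[1::-1])))
a,b=f(180,446,.098),f(297,478,.098);print("ticks",(a+b)/2,np.degrees(np.arctan2(*(a-b)[1::-1]))-90)
print("foot",f(270,318,.102))
```

```text
[ 0.72217939 -0.06620128  0.098     ] [ 0.73075821 -0.20597401  0.098     ] [ 0.59685511 -0.21546378  0.098     ] [ 0.5894062 -0.0745757  0.098    ]
cen [ 0.65979973 -0.14055369  0.098     ] yaw x 3.832422655404788 [np.float64(0.13303702894207262), np.float64(0.13423895078395368), np.float64(0.14003574745720693), np.float64(0.14108485777077576)]
bar [ 0.65948549 -0.14038999  0.14      ] 31.104966740380426 0.04689924343107047
digit [ 0.61261616 -0.14291056  0.095     ] -3.3899925796888453
ticks [ 0.61272924 -0.14327993  0.098     ] 1.9606620808999509
foot [ 0.6599892  -0.13985974  0.102     ]
```

Call:
play_rows --plan '[[[0.266,0.085,-0.34,0,0,0.0129,1],[0.266,0.085,-0.34,0,0,0.0129,1],[0.266,0.085,-0.34,0,0,0.0129,1],[0.266,0.085,-0.34,0,0,0.0129,1],[0.266,0.085,-0.34,0,0,0.0129,1],[0.266,0.085,-0.34,0,0,0.0129,1],[0,0,-0.34,0,0,0,1],[0,0,-0.34,0,0,0,1],[0,0,-0.34,0,0,0,1],[0,0,-0.34,0,0,0,1],[0,0,0,0,0,0,1],[0,0,0,0,0,0,1]]]'

```text
time_s: 2.9
position: [0.6605, -0.1406, 0.1125]
tcp_rot: [[0.857, 0.516, -0.001], [0.516, -0.857, 0.0], [-0.0, -0.0, -1.0]]
force: [0.1, 1.1, 1.1]
opening: 1.002
```

Call:
play_rows --plan '[[[0,0,0,0,0,0,-1],[0,0,0,0,0,0,-1],[0,0,0,0,0,0,-1],[0,0,0,0,0,0,-1],[0,0,0,0,0,0,-1],[0,0,0,0,0,0,-1],[0,0,0,0,0,0,-1],[0,0,0,0,0,0,-1]]]'

```text
time_s: 3.7
position: [0.661, -0.1394, 0.1125]
tcp_rot: [[0.856, 0.518, -0.0], [0.518, -0.856, 0.0], [-0.0, -0.0, -1.0]]
force: [-0.1, -0.5, -0.6]
opening: 0.357
```

Call:
play_rows --plan '[[[0,0,0,0,0,0,-1],[0,0,0,0,0,0,-1],[0,0,0,0,0,0,-1],[0,0,0,0,0,0,-1],[0,0,0,0,0,0,-1]]]'

```text
time_s: 4.2
position: [0.6603, -0.1383, 0.1124]
tcp_rot: [[0.856, 0.518, -0.002], [0.518, -0.856, 0.002], [-0.001, -0.002, -1.0]]
force: [-1.8, 4.4, 2.8]
opening: 0.159
```

Call:
play_rows --plan '[[[0,0,0,0,0,0.02,-1],[0,0,0,0,0,0.04,-1],[0,0,0,0,0,0.04,-1],[0,0,0,0,0,0.04,-1],[0,0,0,0,0,0.04,-1],[0,0,0,0,0,0.04,-1],[0,0,0,0,0,0.04,-1],[0,0,0,0,0,0.04,-1],[0,0,0,0,0,0.04,-1],[0,0,0,0,0,0.04,-1],[0,0,0,0,0,0.02,-1],[0,0,0,0,0,0,-1]]]'

```text
time_s: 5.4
position: [0.6594, -0.1379, 0.1124]
tcp_rot: [[-0.229, 0.973, -0.004], [0.973, 0.229, 0.002], [0.003, -0.003, -1.0]]
force: [-4.3, 5.9, 3.6]
opening: 0.161
```

Call:
play_rows --plan '[[[0,0,0,0,0,0.02,-1],[0,0,0,0,0,0.04,-1],[0,0,0,0,0,0.04,-1],[0,0,0,0,0,0.04,-1],[0,0,0,0,0,0.04,-1],[0,0,0,0,0,0.04,-1],[0,0,0,0,0,0.04,-1],[0,0,0,0,0,0.04,-1],[0,0,0,0,0,0.04,-1],[0,0,0,0,0,0.04,-1],[0,0,0,0,0,0.02,-1],[0,0,0,0,0,0,-1]]]'

```text
time_s: 6.6
position: [0.6589, -0.1386, 0.1124]
tcp_rot: [[-0.997, 0.083, -0.005], [0.083, 0.997, 0.001], [0.005, 0.001, -1.0]]
force: [-5.6, 4.5, 2.8]
opening: 0.156
```

Call:
play_rows --plan '[[[0,0,0,0,0,0,1],[0,0,0,0,0,0,1],[0,0,0,0,0,0,1],[0,0,0.3,0,0,0,1],[0,0,0.5,0,0,0,1],[0,0,0.5,0,0,0,1],[-0.4,0,0.5,0,0,0,1],[-0.4,0,0.5,0,0,0,1],[-0.4,0,0.5,0,0,0,1],[0,0,0,0,0,0,1],[0,0,0,0,0,0,1],[0,0,0,0,0,0,1]]]'

```text
time_s: 7.8
position: [0.6013, -0.1395, 0.2521]
tcp_rot: [[-0.996, 0.084, -0.0], [0.084, 0.996, 0.0], [0.0, 0.0, -1.0]]
force: [0.1, -0.0, -0.1]
opening: 0.993
```

Run:
```python
from h import *
import pickle
s=read_state();im=save("wrist","w3.png");pickle.dump(s,open('w3.pkl','wb'));print(s["position"],np.abs(s["qvel"]).max())
c=cam("wrist",s)
q=lambda x,y,z:tuple(proj(c,(x,y,z)))
print(q(.6597,-.1403,.14),q(.6128,-.1434,.095))
# rectify plane z=.0955 around the box: 0.5mm/px in marker axes, up = away
th=np.radians(3.8);ex=np.array([np.cos(th),np.sin(th),0]);ey=np.array([-np.sin(th),np.cos(th),0])
o=np.array([.6597,-.1403,.0955])
P=np.array([[proj(c,o+ex*(.04-.00025*j)+ey*(.045-.00025*i)) for i in range(360)] for j in range(480)],np.float32)
r=cv2.remap(im,P[...,0],P[...,1],cv2.INTER_CUBIC);save("","w3c.png",np.hstack([r,cv2.resize(im,(440,480))]))
```

```text
[ 0.60127567 -0.13947537  0.25214335] 1.0674341029647472
(np.float64(322.95266636875624), np.float64(302.2309366817485)) (np.float64(315.2354635250062), np.float64(238.36806470361626))
```

View pics/w3c.png

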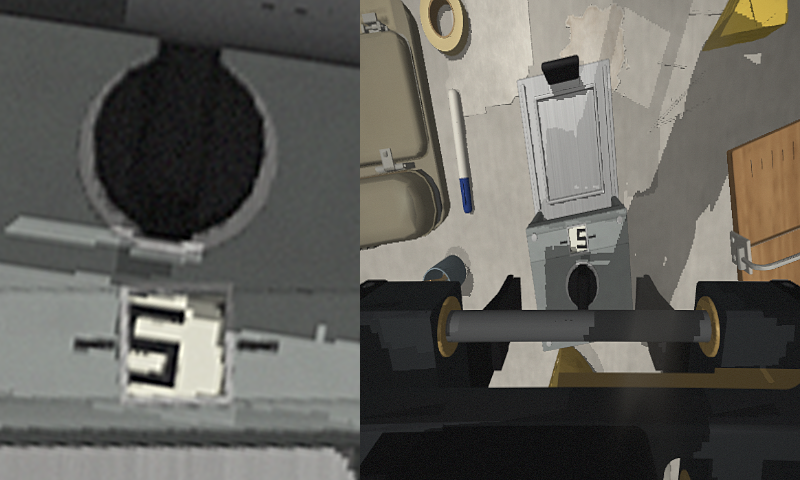

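The rectified crop clearly reads 5, but its centre (156,350) lies left of the window centre (177,345). That is about 5 mm, or 0.1 rad short, and the tilt agrees. I'll regrip and turn +6°.

Call:
play_rows --plan '[[[0.39,0,-0.2,0,0,0,-0.3],[0.39,0,-0.2,0,0,0,-0.3],[0.39,0,-0.2,0,0,0,-0.3],[0,0,-0.5,0,0,0,-0.3],[0,0,-0.5,0,0,0,-0.3],[0,0,-0.5,0,0,0,-0.3],[0,0,-0.4,0,0,0,-0.3],[0,0,-0.29,0,0,0,-0.3],[0,0,0,0,0,0,-1],[0,0,0,0,0,0,-1],[0,0,0,0,0,0,-1],[0,0,0,0,0,0,-1]]]'

```text
time_s: 9.05
position: [0.6598, -0.1387, 0.1127]
tcp_rot: [[-0.996, 0.084, 0.0], [0.084, 0.996, 0.001], [-0.0, 0.001, -1.0]]
force: [1.4, 1.4, -3.4]
opening: 0.158
```

Call:
play_rows --plan '[[[0,0,0,0,0,0,-1],[0,0,0,0,0,0,-1],[0,0,0,0,0,0.017,-1],[0,0,0,0,0,0.017,-1],[0,0,0,0,0,0,-1],[0,0,0,0,0,0,-1]]]'

```text
time_s: 9.65
position: [0.6597, -0.1386, 0.1127]
tcp_rot: [[-1.0, -0.021, 0.0], [-0.021, 1.0, 0.001], [-0.0, 0.001, -1.0]]
force: [3.2, 4.3, -5.2]
opening: 0.155
```

Call:
play_rows --plan '[[[0,0,0,0,0,0,1],[0,0,0,0,0,0,1],[0,0,0,0,0,0,1],[0,0,0.3,0,0,0,1],[0,0,0.5,0,0,0,1],[0,0,0.5,0,0,0,1],[-0.4,0,0.5,0,0,0,1],[-0.4,0,0.5,0,0,0,1],[-0.4,0,0.5,0,0,0,1],[0,0,0,0,0,0,1],[0,0,0,0,0,0,1],[0,0,0,0,0,0,1]]]'

```text
time_s: 10.85
position: [0.5996, -0.1395, 0.2528]
tcp_rot: [[-1.0, -0.022, -0.0], [-0.022, 1.0, 0.0], [0.0, 0.0, -1.0]]
force: [-0.1, 1.5, -0.1]
opening: 0.991
```

Run:
```python
from h import *
import pickle
s=read_state();im=save("wrist","w4.png");pickle.dump(s,open('w4.pkl','wb'));print(s["position"],np.abs(s["qvel"]).max())
c=cam("wrist",s)
th=np.radians(3.8);ex=np.array([np.cos(th),np.sin(th),0]);ey=np.array([-np.sin(th),np.cos(th),0])
def rect(o,x0,y0,w,h,sc):
    P=np.array([[proj(c,o+ex*(x0-sc*j)+ey*(y0-sc*i)) for i in range(w)] for j in range(h)],np.float32)
    return cv2.remap(im,P[...,0],P[...,1],cv2.INTER_CUBIC)
a=rect(np.array([.6597,-.1403,.0955]),-.02,.045,360,260,.00025)
# floor-plane z=.021 (rim top), nest expected at axis -x ; 0.5mm/px, centre line col 160
b=rect(np.array([.6597,-.1403,.021]),-.05,.08,320,440,.0005)
o=np.zeros((440,680,3),np.uint8);o[:260,:360]=a;o[:,360:]=b;save("","w4c.png",o)
```

```text
[ 0.59961261 -0.1394883   0.25276057] 1.3052099578960197
```

View pics/w4c.png

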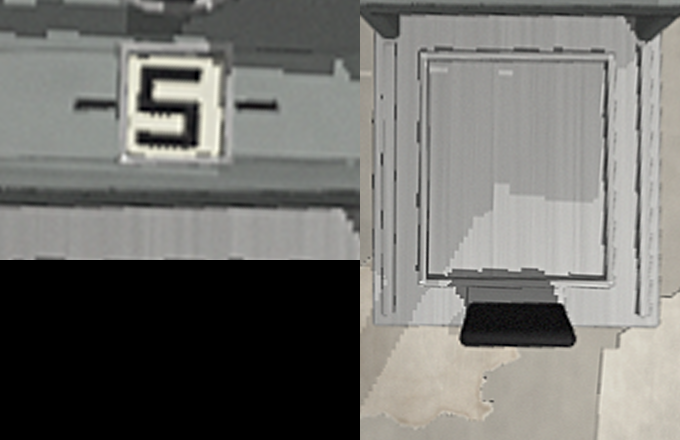

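The 5 is now upright and near the window's middle (centre 169, window 177, about 2 mm off), well inside the tolerance. The tray is centred in the rectified view and its nest is at about (0.525,-0.1485). On to the portion.

Call:
play_rows --plan '[[[-0.19,0.787,0,0,0,0.0282,1],[-0.19,0.787,0,0,0,0.0282,1],[-0.19,0.787,0,0,0,0.0282,1],[-0.19,0.787,0,0,0,0.0282,1],[-0.19,0.787,0,0,0,0.0282,1],[-0.19,0.787,0,0,0,0.0282,1],[-0.19,0.787,0,0,0,0.0282,1],[-0.19,0.787,0,0,0,0.0282,1],[-0.19,0.787,0,0,0,0.0282,1],[-0.19,0.787,0,0,0,0.0282,1],[-0.19,0.787,0,0,0,0.0282,1],[-0.19,0.787,0,0,0,0.0282,1]]]'

```text
time_s: 12.1
position: [0.4849, 0.3346, 0.2516]
tcp_rot: [[-0.463, -0.886, -0.002], [-0.886, 0.463, -0.001], [0.002, 0.001, -1.0]]
force: [0.3, -0.1, 0.7]
opening: 1.001
```

Call:
play_rows --plan '[[[0,0,0,0,0,0,1],[0,0,0,0,0,0,1],[0,0,0,0,0,0,1],[0,0,0,0,0,0,1]]]'

```text
time_s: 12.5
position: [0.486, 0.3315, 0.2526]
tcp_rot: [[-0.468, -0.884, -0.001], [-0.884, 0.468, -0.001], [0.001, 0.0, -1.0]]
force: [-0.1, -0.3, 0.7]
opening: 0.999
```

Run:
```python
from h import *
import pickle
s=read_state();im=save("wrist","w5.png");pickle.dump(s,open('w5.pkl','wb'));print(s["position"],s["tcp_rot"],np.abs(s["qvel"]).max())
```

```text
[0.48596074 0.33153218 0.25259765] [[-4.68253312e-01 -8.83593951e-01 -7.51900916e-04]
 [-8.83593711e-01  4.68253804e-01 -7.27423737e-04]
 [ 9.94827678e-04  3.23756346e-04 -9.99999453e-01]] 0.3652988769789841
```

View pics/w5.png

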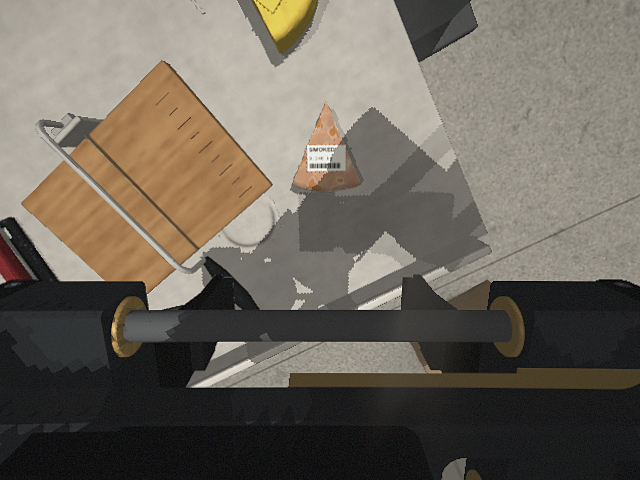

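The wrist view shows the labelled portion with its tip at (326,102), wide-end corners at (292,187) and (361,184), and the arc end near row 191.

Run:
```python
from h import *
import pickle
s=pickle.load(open('w5.pkl','rb'));c=cam("wrist",s);im=cv2.cvtColor(cv2.imread('pics/w5.png'),cv2.COLOR_BGR2HSV)
m=cv2.inRange(im,(3,60,60),(18,255,255));m[:90]=0;m[205:]=0;m[:,:280]=0;m[:,375:]=0
m=cv2.morphologyEx(m,cv2.MORPH_CLOSE,np.ones((25,25)))
k=max(cv2.findContours(m,0,2)[0],key=cv2.contourArea).reshape(-1,2)
tip=k[k[:,1].argmin()];L=k[k[:,0].argmin()];R=k[k[:,0].argmax()];B=k[k[:,1].argmax()];print(tip,L,R,B)
for T,l,r,z in[(tip,L,R,.05),((326,102),(292,187),(361,184),.05)]:
    W=[onz(c,*map(float,p),z)[:2] for p in(T,l,r)];b=onz(c,*map(float,B),z)[:2];mid=(W[1]+W[2])/2
    d=W[0]-mid;d/=np.linalg.norm(d);ln=(W[0]-b)@d
    cen=W[0]-d*ln/2;print(np.round(W,4),"len",ln,"wid",np.linalg.norm(W[1]-W[2]),"yaw",np.degrees(np.arctan2(d[1],d[0]))%360,"cen",cen, "cornerdist",(W[0]-mid)@d)
```

```text
[306 149] [293 180] [360 183] [323 192]
[[0.4626 0.261 ]
 [0.4899 0.2824]
 [0.4284 0.3186]] len 0.04698340143457887 wid 0.07143295714549568 yaw 274.992750824085 cen [0.4605584  0.28435446] cornerdist 0.03967083180976692
[[0.4234 0.2306]
 [0.4945 0.2883]
 [0.4279 0.32  ]] len 0.0895449044930083 wid 0.07374691841912553 yaw 242.80906411700693 cen [0.44384688 0.27044161] cornerdist 0.08269497380169212
```

Call:
play_rows --plan '[[[-0.18,-0.248,-0.6,0,0,0.001,1],[-0.18,-0.248,-0.6,0,0,0.001,1],[-0.18,-0.248,-0.6,0,0,0.001,1],[-0.18,-0.248,-0.6,0,0,0.001,1],[0,0,-0.6,0,0,0,1],[0,0,-0.6,0,0,0,1],[0,0,-0.6,0,0,0,1],[0,0,-0.55,0,0,0,1],[0,0,0,0,0,0,1],[0,0,0,0,0,0,1]]]'

```text
time_s: 13.55
position: [0.4499, 0.2826, 0.0156]
tcp_rot: [[-0.456, -0.89, -0.001], [-0.89, 0.456, -0.0], [0.001, 0.0, -1.0]]
force: [0.2, 0.1, -0.3]
opening: 1.0
```

Call:
play_rows --plan '[[[0,0,0,0,0,0,-1],[0,0,0,0,0,0,-1],[0,0,0,0,0,0,-1],[0,0,0,0,0,0,-1],[0,0,0,0,0,0,-1],[0,0,0,0,0,0,-1],[0,0,0,0,0,0,-1],[0,0,0,0,0,0,-1]]]'

```text
time_s: 14.35
position: [0.45, 0.2835, 0.0163]
tcp_rot: [[-0.455, -0.89, 0.001], [-0.89, 0.455, 0.001], [-0.001, -0.001, -1.0]]
force: [-1.0, 0.5, 5.2]
opening: 0.689
```

Call:
play_rows --plan '[[[0,0,0,0,0,0,-1],[0,0,0.2,0,0,0,-1],[0,0,0.3,0,0,0,-1],[0,0,0.5,0,0,0,-1],[0,0,0.5,0,0,0,-1],[0,0,0.5,0,0,0,-1],[0,0,0.4,0,0,0,-1],[0,0,0,0,0,0,-1],[0,0,0,0,0,0,-1]]]'

```text
time_s: 15.25
position: [0.449, 0.283, 0.1354]
tcp_rot: [[-0.455, -0.89, -0.0], [-0.89, 0.455, -0.0], [0.0, 0.0, -1.0]]
force: [-0.1, 0.2, -1.9]
opening: 0.685
```

Run:
```python
from h import *
import pickle
s=read_state();print(s["force"],s["opening"],s["position"])
w=save("wrist","w6.png");t=save("scene","s6.png");pickle.dump(s,open('w6.pkl','wb'))
save("","w6c.png",np.hstack([cv2.resize(w[60:340,180:480],(450,420)),cv2.resize(t[300:440,190:300],(330,420))]))
```

```text
[-0.12291013  0.15416014 -1.8744438 ] 0.6850494893547605 [0.44900482 0.28303835 0.1354483 ]
```

View pics/w6c.png

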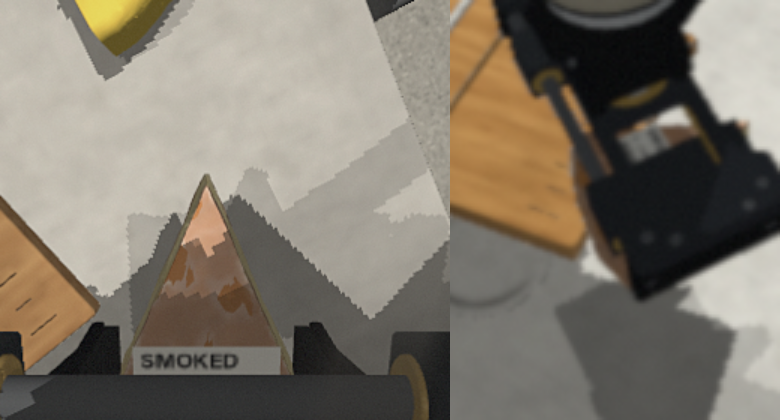

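It is held firmly (1.9 N, about 0.19 kg) and lined up with the tool. Next I'll measure the tip offset in the tool frame for the placing.

Run:
```python
from h import *
import pickle
s=pickle.load(open('w6.pkl','rb'));c=cam("wrist",s)
p=onz(c,318,178,.1698);R=np.array(s["tcp_rot"]);l=R.T@(p-s["position"]);print("tip in tool",l)
off=l[0]-.0465;th=np.radians(183.8);u=np.array([np.cos(th),np.sin(th)])
nest=np.array([.525,-.1485]);t=nest-off*u;print("off",off,"target",t,"delta",t-s["position"][:2],"turn",183.8-np.degrees(np.arctan2(R[1,0],R[0,0]))%360)
```

```text
tip in tool [ 0.06287834 -0.00033798 -0.0343348 ]
off 0.016378338868921857 target [ 0.54134233 -0.14741454] delta [ 0.09233751 -0.43045289] turn -59.12118822091966
```

Call:
play_rows --plan '[[[0.15,-0.717,0,0,0,-0.0274,-1],[0.15,-0.717,0,0,0,-0.0274,-1],[0.15,-0.717,0,0,0,-0.0274,-1],[0.15,-0.717,0,0,0,-0.0274,-1],[0.15,-0.717,0,0,0,-0.0274,-1],[0.15,-0.717,0,0,0,-0.0274,-1],[0.15,-0.717,0,0,0,-0.0274,-1],[0.15,-0.717,0,0,0,-0.0274,-1],[0.15,-0.717,0,0,0,-0.0274,-1],[0.15,-0.717,0,0,0,-0.0274,-1],[0.15,-0.717,0,0,0,-0.0274,-1],[0.15,-0.717,0,0,0,-0.0274,-1]]]'

```text
time_s: 16.55
position: [0.5386, -0.1481, 0.1338]
tcp_rot: [[-0.998, -0.061, -0.003], [-0.061, 0.998, 0.002], [0.003, 0.002, -1.0]]
force: [0.7, 0.7, -1.2]
opening: 0.687
```

Call:
play_rows --plan '[[[0,0,0,0,0,0,-1],[0,0,0,0,0,0,-1],[0,0,0,0,0,0,-1]]]'

```text
time_s: 16.85
position: [0.5381, -0.1457, 0.1343]
tcp_rot: [[-0.998, -0.066, -0.003], [-0.066, 0.998, 0.002], [0.003, 0.002, -1.0]]
force: [-1.0, 0.6, -2.4]
opening: 0.686
```

Run:
```python
from h import *
s=read_state();w=save("wrist","w7.png");c=cam("wrist",s)
R=np.array(s["tcp_rot"]);print(s["position"],np.degrees(np.arctan2(R[1,0],R[0,0])),s["opening"])
th=np.radians(3.8);ex=np.array([np.cos(th),np.sin(th),0]);ey=np.array([-np.sin(th),np.cos(th),0])
n=np.array([.525,-.1485,.021])
print("rim near corners",proj(c,n-ex*.059+ey*.049),proj(c,n-ex*.059-ey*.049))
t=save("top","t7.png");z=lambda im,x,y,w,h,f:cv2.resize(im[y:y+h,x:x+w],None,fx=f,fy=f,interpolation=cv2.INTER_CUBIC)
a=z(w,200,60,240,260,1.6);save("","w7c.png",a)
```

```text
[ 0.53807892 -0.14565111  0.1343228 ] -176.22286705121732 0.6862238457646104
rim near corners [378.06864749 149.48565384] [253.05909904 149.55377065]
```

View pics/w7c.png

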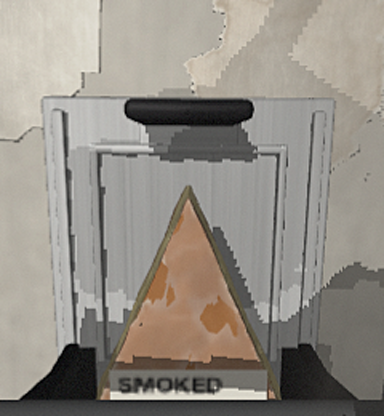

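The portion hangs straight above the tray, and the tray rim corners fall within about 2 px of the prediction. Lowering.

Call:
play_rows --plan '[[[0.04,0,-0.3,0,0,0,-1],[0,0,-0.4,0,0,0,-1],[0,0,-0.4,0,0,0,-1],[0,0,-0.4,0,0,0,-1],[0,0,-0.3,0,0,0,-1],[0,0,-0.15,0,0,0,-1],[0,0,-0.08,0,0,0,-1],[0,0,-0.04,0,0,0,-1],[0,0,0,0,0,0,-1],[0,0,0,0,0,0,-1]]]'

```text
time_s: 17.95
position: [0.542, -0.1471, 0.0327]
tcp_rot: [[-0.998, -0.065, 0.001], [-0.065, 0.998, -0.001], [-0.001, -0.001, -1.0]]
force: [-0.1, 0.1, -1.7]
opening: 0.69
```

Call:
play_rows --plan '[[[0,0,-0.03,0,0,0,-1],[0,0,-0.03,0,0,0,-1],[0,0,0,0,0,0,-1],[0,0,0,0,0,0,-1]]]'

```text
time_s: 18.35
position: [0.5418, -0.1472, 0.0294]
tcp_rot: [[-0.998, -0.065, 0.001], [-0.065, 0.998, -0.0], [-0.001, -0.0, -1.0]]
force: [0.8, -0.3, 0.8]
opening: 0.689
```

Call:
play_rows --plan '[[[0,0,0,0,0,0,1],[0,0,0,0,0,0,1],[0,0,0,0,0,0,1],[0,0,0,0,0,0,1],[0,0,0,0,0,0,1],[0,0,0.3,0,0,0,1],[0,0,0.6,0,0,0,1],[0,0,0.8,0,0,0,1],[0,0,0.8,0,0,0,1],[0,0,0.8,0,0,0,1],[0,0,0,0,0,0,1],[0,0,0,0,0,0,1]]]'

```text
time_s: 19.55
position: [0.5418, -0.1471, 0.1951]
tcp_rot: [[-0.998, -0.065, 0.002], [-0.065, 0.998, -0.001], [-0.002, -0.001, -1.0]]
force: [-1.1, 0.3, -0.9]
opening: 1.0
```

Run:
```python
from h import *
s=read_state();im=save("wrist","w8.png");c=cam("wrist",s);print(s["position"],s["opening"])
th=np.radians(3.8);ex=np.array([np.cos(th),np.sin(th),0]);ey=np.array([-np.sin(th),np.cos(th),0])
n=np.array([.527,-.1475,0])
def rect(z):
    P=np.array([[proj(c,n+[0,0,z]+ex*(.09-.0005*j)+ey*(.08-.0005*i)) for i in range(320)] for j in range(420)],np.float32)
    return cv2.remap(im,P[...,0],P[...,1],cv2.INTER_CUBIC)
save("","w8c.png",np.hstack([rect(.063),rect(.021)]))
```

```text
[ 0.54180819 -0.14710793  0.19505011] 0.9997350898396099
```

View pics/w8c.png

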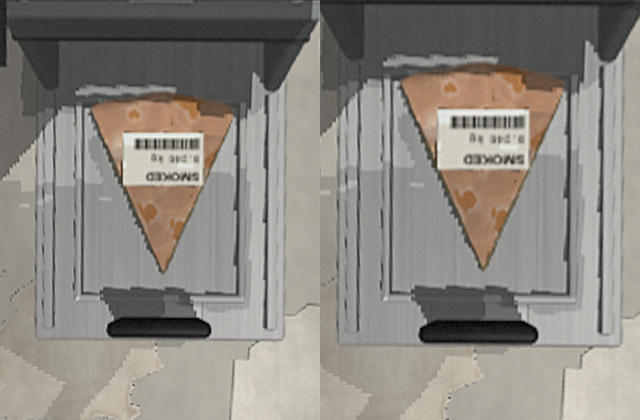

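The portion lies flat and centred: rows 93–272 and columns 90–234 at its top plane, within about 1 mm of the nest centre. Now I'll close the fingers and go down in front of the push plate.

Call:
play_rows --plan '[[[-0.66,-0.04,0,0,0,0,-1],[-0.66,-0.04,0,0,0,0,-1],[-0.66,-0.04,0,0,0,0,-1],[-0.66,-0.04,0,0,0,0,-1],[0,0,0,0,0,0,-1],[0,0,0,0,0,0,-1],[0,0,-0.6,0,0,0,-1],[0,0,-0.6,0,0,0,-1],[0,0,-0.6,0,0,0,-1],[0,0,-0.6,0,0,0,-1],[0,0,-0.6,0,0,0,-1],[0,0,0,0,0,0,-1]]]'

```text
time_s: 20.8
position: [0.4086, -0.1539, 0.0404]
tcp_rot: [[-0.998, -0.066, -0.006], [-0.066, 0.998, 0.004], [0.006, 0.005, -1.0]]
force: [-0.2, -0.3, 0.5]
opening: 0.035
```

Call:
play_rows --plan '[[[0.24,0.016,0,0,0,0,-1],[0.2,0.013,0,0,0,0,-1],[0.08,0.005,0,0,0,0,-1],[0.08,0.005,0,0,0,0,-1],[0.08,0.005,0,0,0,0,-1],[0.1,0.007,0,0,0,0,-1],[0.14,0.009,0,0,0,0,-1],[0.16,0.011,0,0,0,0,-1],[0.16,0.011,0,0,0,0,-1],[0.16,0.011,0,0,0,0,-1],[0.16,0.011,0,0,0,0,-1],[0.16,0.011,0,0,0,0,-1]]]'

```text
time_s: 22.0
position: [0.4963, -0.1492, 0.044]
tcp_rot: [[-0.998, -0.065, 0.0], [-0.065, 0.998, -0.0], [-0.0, -0.0, -1.0]]
force: [-1.9, -0.4, 0.9]
opening: 0.0
```

Call:
play_rows --plan '[[[0.16,0.011,0,0,0,0,-1],[0.16,0.011,0,0,0,0,-1],[0.16,0.011,0,0,0,0,-1],[0.16,0.011,0,0,0,0,-1],[0.16,0.011,0,0,0,0,-1],[0.16,0.011,0,0,0,0,-1],[0.1,0.007,0,0,0,0,-1],[0,0,0,0,0,0,-1]]]'

```text
time_s: 22.8
position: [0.55, -0.1456, 0.0441]
tcp_rot: [[-0.998, -0.065, 0.002], [-0.065, 0.998, -0.0], [-0.002, -0.001, -1.0]]
force: [-0.3, -0.1, 0.2]
opening: 0.006
```

Call:
play_rows --plan '[[[0.06,0.004,0,0,0,0,-1],[0.06,0.004,0,0,0,0,-1],[0.06,0.004,0,0,0,0,-1],[0.06,0.004,0,0,0,0,-1],[0,0,0,0,0,0,-1]]]'

```text
time_s: 23.3
position: [0.5606, -0.1446, 0.044]
tcp_rot: [[-0.998, -0.065, -0.0], [-0.065, 0.998, 0.0], [0.0, 0.0, -1.0]]
force: [-1.6, 1.3, 0.4]
opening: 0.003
```

Call:
play_rows --plan '[[[0.05,0.003,0,0,0,0,-1],[0.05,0.003,0,0,0,0,-1],[0,0,0,0,0,0,-1]]]'

```text
time_s: 23.6
position: [0.5605, -0.1444, 0.044]
tcp_rot: [[-0.998, -0.067, -0.011], [-0.067, 0.998, 0.001], [0.011, 0.002, -1.0]]
force: [-12.2, -4.2, 7.9]
opening: 0.006
```

It has reached a stop: the force rises to 12 N with no more travel. I'll back off, rise and check.

Call:
play_rows --plan '[[[-0.3,-0.02,0,0,0,0,-1],[-0.6,-0.04,0,0,0,0,-1],[-0.6,-0.04,0,0,0,0,-1],[0,0,0.7,0,0,0,-1],[0,0,0.8,0,0,0,-1],[0,0,0.8,0,0,0,-1],[0,0,0.8,0,0,0,-1],[0,0,0.8,0,0,0,-1],[0,0,0.4,0,0,0,-1],[0,0,0,0,0,0,-1],[0,0,0,0,0,0,-1]]]'

```text
time_s: 24.7
position: [0.4907, -0.1495, 0.2591]
tcp_rot: [[-0.998, -0.065, 0.001], [-0.065, 0.998, -0.0], [-0.001, -0.001, -1.0]]
force: [0.3, -1.0, -0.2]
opening: 0.01
```

Run:
```python
from h import *
s=read_state();im=save("wrist","w9.png");c=cam("wrist",s);print(s["position"])
a=save("scene","s9.png")
th=np.radians(3.8);ex=np.array([np.cos(th),np.sin(th),0]);ey=np.array([-np.sin(th),np.cos(th),0])
n=np.array([.6597,-.1403,0])
def rect(z,x0):
    P=np.array([[proj(c,n+[0,0,z]+ex*(x0-.00025*j)+ey*(.045-.00025*i)) for i in range(360)] for j in range(400)],np.float32)
    return cv2.remap(im,P[...,0],P[...,1],cv2.INTER_CUBIC)
# left: rectified plane z=.08 (plate top)  right: scene
save("","w9c.png",np.hstack([rect(.08,-.02),cv2.resize(a[160:300,240:400],(440,400),interpolation=cv2.INTER_CUBIC)]))
```

```text
[ 0.49071153 -0.14946354  0.259113  ]
```

View pics/w9c.png

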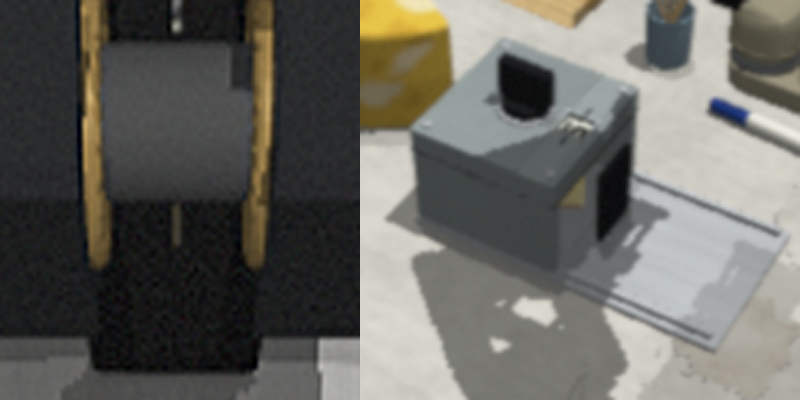

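Call:
play_rows --plan '[[[0.55,0.036,0,0,0,0,-1],[0.55,0.036,0,0,0,0,-1],[0.55,0.036,0,0,0,0,-1],[0.55,0.036,0,0,0,0,-1],[0,0,0,0,0,0,-1],[0,0,0,0,0,0,-1],[0,0,0,0,0,0,-1]]]'

```text
time_s: 25.5
position: [0.599, -0.142, 0.2576]
tcp_rot: [[-0.998, -0.065, -0.003], [-0.065, 0.998, 0.001], [0.003, 0.002, -1.0]]
force: [-0.2, -0.5, 0.5]
opening: 0.003
```

Run:
```python
from h import *
s=read_state();im=save("wrist","w10.png");c=cam("wrist",s);print(s["position"])
th=np.radians(3.8);ex=np.array([np.cos(th),np.sin(th),0]);ey=np.array([-np.sin(th),np.cos(th),0])
n=np.array([.6597,-.1403,0])
def rect(z,x0):
    P=np.array([[proj(c,n+[0,0,z]+ex*(x0-.00025*j)+ey*(.045-.00025*i)) for i in range(360)] for j in range(400)],np.float32)
    return cv2.remap(im,P[...,0],P[...,1],cv2.INTER_CUBIC)
save("","w10c.png",np.hstack([rect(.0955,-.02),rect(.08,-.02)]))
```

```text
[ 0.59904878 -0.14197511  0.25762546]
```

The viewing limit is reached, so I'll check numerically.

Run:
```python
from h import *
g=cv2.cvtColor(cv2.imread('pics/w10c.png'),cv2.COLOR_BGR2GRAY)
r=g[:,360:]; p=np.median(r[:,150:210],axis=1)
print("plate profile (x rel axis mm: gray)",[(round(-20-.25*j,1),int(p[j])) for j in range(180,340,4)])
d=g[:,:360]; o=cv2.cvtColor(cv2.imread('pics/w4c.png'),cv2.COLOR_BGR2GRAY)[:260,:360]
for im in(o,d):
    w=im[60:150,132:224]; ys,xs=np.where(w<70); print("digit cols",xs.min()+132,xs.max()+132,"median",np.median(xs)+132,len(xs))
res=cv2.matchTemplate(d[30:190,100:260],o[55:155,125:231],cv2.TM_CCOEFF_NORMED);print("match",cv2.minMaxLoc(res)[1],cv2.minMaxLoc(res)[3],"(same place = 25,25)")
# plate in w4 (tray out) same way
s0=cv2.imread('pics/s.png');s9=cv2.imread('pics/s9.png');c=cam("scene")
th=np.radians(3.8);A=np.array([[np.cos(th),np.sin(th)],[-np.sin(th),np.cos(th)]])
for im,(x,y,w,h) in((s0,(365,222,30,52)),(s9,(322,203,24,50))):
    m=(im[y:y+h,x:x+w].max(2)<45).astype(np.uint8);n,l,st,_=cv2.connectedComponentsWithStats(m);i=1+st[1:,4].argmax()
    ys,xs=np.where(l==i);xs=xs+x;ys=ys+y
    tr=(xs-ys).argmax();tl=(xs+ys).argmin();br=(xs+ys).argmax()
    for nm,q,z in(("tr",tr,.08),("tl",tl,.08),("br",br,.008)):
        P=onz(c,xs[q],ys[q],z)[:2];print(nm,xs[q],ys[q],((A@(P-[.6597,-.1403]))*1000).round(1))
```

```text
plate profile (x rel axis mm: gray) [(-65.0, 74), (-66.0, 67), (-67.0, 65), (-68.0, 61), (-69.0, 98), (-70.0, 150), (-71.0, 154), (-72.0, 151), (-73.0, 153), (-74.0, 151), (-75.0, 103), (-76.0, 73), (-77.0, 81), (-78.0, 85), (-79.0, 91), (-80.0, 65), (-81.0, 29), (-82.0, 23), (-83.0, 32), (-84.0, 49), (-85.0, 54), (-86.0, 44), (-87.0, 29), (-88.0, 23), (-89.0, 21), (-90.0, 20), (-91.0, 22), (-92.0, 22), (-93.0, 19), (-94.0, 6), (-95.0, 75), (-96.0, 113), (-97.0, 149), (-98.0, 162), (-99.0, 160), (-100.0, 159), (-101.0, 159), (-102.0, 159), (-103.0, 160), (-104.0, 159)]
digit cols 137 199 median 168.0 2244
digit cols 138 200 median 167.0 2110
match 0.9509356617927551 (25, 25) (same place = 25,25)
tr 386 230 [-209.1  -12.1]
tl 386 230 [-209.1  -12.1]
br 377 262 [-209.1   19.1]
tr 337 211 [-87.2 -14.3]
tl 335 211 [-83.3 -12. ]
br 333 237 [-85.6  -2.9]
```

The dial is unchanged (the digit template matches at the same place). The plate top spans about −80.5 to −87.5 mm from the axis, against −80 to −88 expected at the stop. Handing in.

```bash
python3 -c "
from rig import *
hand_in();s=read_state();print(s['time_s'],s['force'])"
```

```text
the job is handed in; nothing more can be done
the job is handed in; nothing more can be done
```

The job is handed in, with all three steps done by about 25.5 s of the 72 s allowed. No verdict was reported.

**What I did:**
- **Dial:** I turned the knob from 1 to 5. The first turn stopped about 0.1 rad short, so I regripped and turned a further 6°.
- **Portion:** I laid the wrapped wedge labelled "SMOKED" in the tray and let go of it. The yellow look-alike was left alone.
- **Tray:** I pushed it in until the force rose to about 12 N with no more travel.

**Last checks:**
- **Number:** 5 stands upright in the window and did not move during the push. Its middle reads about 2 mm left of the window's middle, about 0.04 rad against the 0.13 rad allowed.
- **Portion:** it lay flat, within about 1 mm of the nest centre, before the push. Inside the tunnel I could not see it again.
- **Tray:** the wrist picture puts the push plate within about 1 mm of where it should be at the stop. The coarser scene camera gives 122–124 mm of travel against 125 mm, inside the 6 mm tolerance. The fingers stopped about 5 mm sooner than I had estimated. The pictures put the plate at the stop, so I take that as an error in my estimate.
- **Bystanders:** I did not measure the tape, pot or pen again at the end. The arm never worked close to them.
- **Pictures:** the last one was refused because I had used all 12 views, so I checked that one numerically only.

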